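# Put the cedar strips away in the push-to-open chest

## Task

Put every cedar strip from the grey airing tray into the small white chest and shut it, leaving the other things on the worktop where they are. To open the chest, press the front of its wooden lid right down until the touch latch clicks, then keep a finger on it so that it rises under control instead of flying open; slide each strip out over the tray's edge to get a grip on it and lay it in the chest. At the end swing the lid down without slamming, press it right down so that the latch takes it, and let go: it must stay shut.

Things in the scene. Friction and masses are not known exactly. Their poses are not given: they have to be found in the camera images.
- chest: White open-topped chest 190 (x) x 140 (y) x 60 mm, fixed. Origin: centre of its underside; front looks along its -x (to the robot), lid hinged on its far +x side. Inner space x = -61 to +89, y = -64 to +64 mm, floor z = 6, walls to z = 60 mm; the part in front of x = -61 is the closed latch pocket. Lid: plain wooden panel with a 14 mm skirt under its front and side edges.
- chest_in (a point): Centre of the chest's inner floor (14 mm behind the chest's origin, 6 mm above the worktop); axes as the chest's.
- lid_hinge (a point): Middle of the hinge line (along the chest's y), 95.5 mm behind and 71 mm above the chest's origin. Axes turn with the lid: -x runs to its front edge, z is the normal of its top face. The lid is 8 mm thick (underside through the hinge line), reaches 197 mm from the hinge and is 151 mm wide. Upright, its top face looks away from the robot: a finger on that face can hold it back or push it shut.
- lid_press (a point): Where to press: centre of a faint disc on the lid's top face, 168 mm from the hinge line, 79 mm above the worktop when latched; moves with the lid. The latch is push-push: latched, one full press and release frees it; brought down from 0.15 rad or more, one full press and release latches it again at 0. A release after a press short of -0.035 lets a lid being shut spring open.
- lid (a joint): Lid angle, rad: 0 latched, 1.57 fully open (upright, held by its spring), -0.058 pressed to the bottom stop (disc 10 mm lower than latched); the latch acts once past about -0.05. The spring drives a freed lid up with about 1.5 N at the disc; left alone it flies open at 9 rad/s. Pressing takes under 8 N.
- tray: Grey plastic tray 120 (x) x 271 (y) mm, fixed. Origin: centre of its underside; front edge (x = -60 mm) looks to the robot. Four channels run along its x, open at both ends, at y = -96, -32, +32 and +96 mm: each 49 mm wide, floor 21 mm above the worktop, ribs between them 29 mm above it. A wall shelf hangs beyond and above the tray: come in low and from the robot's side.
- strip_1: Flat cedar strip 90 (x) x 45 (y) x 7 mm, about 35 g, loose, lying in the tray channel at the tray's y = -96 mm at the start, its top 1 mm below the ribs; may be absent. Origin: centre of its underside; x along its length, z up.
- strip_2: Flat cedar strip 90 (x) x 45 (y) x 7 mm, about 35 g, loose, lying in the tray channel at the tray's y = -32 mm at the start, its top 1 mm below the ribs; may be absent. Origin: centre of its underside; x along its length, z up.
- strip_3: Flat cedar strip 90 (x) x 45 (y) x 7 mm, about 35 g, loose, lying in the tray channel at the tray's y = 32 mm at the start, its top 1 mm below the ribs; may be absent. Origin: centre of its underside; x along its length, z up.
- strip_4: Flat cedar strip 90 (x) x 45 (y) x 7 mm, about 35 g, loose, lying in the tray channel at the tray's y = 96 mm at the start, its top 1 mm below the ribs; may be absent. Origin: centre of its underside; x along its length, z up.
- timer: Bystander: white and red kitchen timer 66 x 66 x 48 mm, origin at the centre of its underside.
- scoop: Bystander: blue dosing scoop 54 x 96 x 38 mm, origin under its middle.
- stain_tube: Bystander: cream tube with blue cap 63 x 189 x 42 mm lying flat, origin under its middle.
Things that resemble listed ones, but are neither listed nor needed, are in the scene too. Leave any blue or turquoise look-alike of the strip_4 alone.

How it is judged:
On the way, in this order (a step that is already met when the one before it is completed fails the run):
1. the latched lid is pressed down until it clicks (value of joint lid below -0.04 rad), for 0.02 s.
2. the lid stands fully open and still (value of joint lid above 1.4 rad and velocity of joint lid below 0.3 rad/s), for 0.2 s.
3. every strip lies in the chest while the lid is open (x of strip_1 in the frame of chest_in between -0.06 and 0.06 m and y of strip_1 in the frame of chest_in between -0.06 and 0.06 m and z of strip_1 in the frame of chest_in between -0.01 and 0.045 m and linear speed of each of strip_1, strip_2, strip_3, strip_4 below 0.05 m/s and x of strip_2 in the frame of chest_in between -0.06 and 0.06 m and y of strip_2 in the frame of chest_in between -0.06 and 0.06 m and z of strip_2 in the frame of chest_in between -0.01 and 0.045 m and x of strip_3 in the frame of chest_in between -0.06 and 0.06 m and y of strip_3 in the frame of chest_in between -0.06 and 0.06 m and z of strip_3 in the frame of chest_in between -0.01 and 0.045 m and x of strip_4 in the frame of chest_in between -0.06 and 0.06 m and y of strip_4 in the frame of chest_in between -0.06 and 0.06 m and z of strip_4 in the frame of chest_in between -0.01 and 0.045 m and value of joint lid above 0.8 rad), for 0.2 s.
At the end, for the whole second after the job is handed in: Every strip present lies at rest inside the chest (its centre within 60 mm of the middle of the floor along either side of the chest, less than 45 mm above the floor), and the lid is latched shut by itself, within 0.02 rad of its shut angle (x of strip_1 in the frame of chest_in between -0.06 and 0.06 m and y of strip_1 in the frame of chest_in between -0.06 and 0.06 m and z of strip_1 in the frame of chest_in between -0.01 and 0.045 m and linear speed of each of strip_1, strip_2, strip_3, strip_4 below 0.05 m/s and x of strip_2 in the frame of chest_in between -0.06 and 0.06 m and y of strip_2 in the frame of chest_in between -0.06 and 0.06 m and z of strip_2 in the frame of chest_in between -0.01 and 0.045 m and x of strip_3 in the frame of chest_in between -0.06 and 0.06 m and y of strip_3 in the frame of chest_in between -0.06 and 0.06 m and z of strip_3 in the frame of chest_in between -0.01 and 0.045 m and x of strip_4 in the frame of chest_in between -0.06 and 0.06 m and y of strip_4 in the frame of chest_in between -0.06 and 0.06 m and z of strip_4 in the frame of chest_in between -0.01 and 0.045 m and value of joint lid between -0.02 and 0.02 rad and velocity of joint lid below 0.1 rad/s); the robot touches nothing.
It fails at once if the lid flies open unchecked (faster than 4 rad/s) (velocity of joint lid above 4 rad/s).
It fails at once if the lid is slammed shut (faster than 4 rad/s) (velocity of joint lid below -4 rad/s).
It fails at once if the timer is pushed from its place (30 mm) (distance of timer from where it was at the start of the episode above 0.03 m).
It fails at once if the scoop is pushed from its place (30 mm) (distance of scoop from where it was at the start of the episode above 0.03 m).
It fails at once if the stain tube is pushed from its place (30 mm) (distance of stain_tube from where it was at the start of the episode above 0.03 m).
Of strip_1, strip_2, strip_3, strip_4 only 3 to 4 are there at a start; the rules pass over those that are not, and their reading is None.
At some moment in a run one of strip_1, strip_2, strip_3, strip_4 may be knocked a few centimetres aside while the robot is not near it.
Once in a run the grip may slacken for a moment while it holds something.
It also fails if it takes over 210 s, if anything falls off the work surface, if the arm or the gripper's body presses on something with over 40 N, if the wrist force passes 120 N, or if a joint passes its speed limit or range.

## Robot

A 6-joint arm with a two-finger parallel gripper is mounted at the origin on a cart in front of the work surface, level with it; the furniture and walls round the work are solid. World frame = base frame: x ahead of the robot, y to its left, z up, the work surface at z = 0. Lengths are in m, angles in rad, forces in N, time in s.
With the tool pointing down it reaches from about 0.3 to 0.775 m from the base axis. Payload 14.6 kg.
Tool frame: the origin (TCP) lies at the very end of the fingers, on their centre line; the grasp point (between the pads) lies 19 mm behind it; z points along the fingers, x is the direction in which the jaws open and shut, and the axes are right-handed (so a half turn about z gives the same grasp; the last joint's range is limited). The gripper opens to 94 mm and grips with 3 to 60 N. Pads are 16 mm wide; open, the fingers measure 119 mm over their backs; the gripper's body (75 mm by 177 mm) begins 78 mm behind the grasp point.
Start: joints at [1.1, 0.3, 1.521, -0, 1.321, -0.067], TCP at [0.216, 0.506, 0.205] pointing down, gripper open.
Joint ranges: [-3.03, 3.03], [-0.79, 2.21], [0.23, 2.52], [-1.04, 4.18], [0, 3.07], [-2.55, 2.55]. Speed limits (rad/s): [2.22, 2.22, 2.57, 3.14, 3.14, 3.14].

## Interface

Orientations are given as [roll, pitch, yaw] about the fixed x, y, z axes, in that order (R = Rz(yaw) Ry(pitch) Rx(roll)).
In Python, from station import ctrl gives the robot as it stands.
- The arm moves only by the shell command python3 -m inch 'ROWS' [FORCE]. ROWS is JSON, one flat list of numbers, 7 for each row, row after row: the shift along the tool's x, y, z in cm, then the turn, a rotation vector about the tool's x, y, z in rad, then the opening, from 0 (shut) to 1 (fully open). In form: [tx, ty, tz, wx, wy, wz, claw, tx, ty, tz, wx, wy, wz, claw, ...]. A call has 1 to 20 rows; each row shifts and turns the commanded pose from where the row before left it, along the tool's axes as they then stand; what a row does not reach is not made up. A row lasts 1/8 s, in which the tool goes at most 62.5 mm and 10.7 degrees, less where a joint would pass 70% of its speed; a pose out of reach is approached as far as the arm can. A call is refused whole if a number of a shift passes 6.25 or a number of a turn 0.188, either way. A call with a gripper value outside its range is refused whole. The fingers move at their own pace and stop on an object; FORCE is the grip in N (left out, the last holds). Time passes only in rows, so rows that do not move let the fingers close. It gives the time, the measured TCP pose, the force and the opening at its end, in the units of the state.
- ctrl.get_obs(): the state, without advancing time (a new reading comes with each control period).
- ctrl.camera(name): name is "scene" or "top" or "wrist"; returns (picture, depth): 384x512x3 uint8, red, green, blue; 384x512 float32, m along the optical axis (not along the pixel's ray), 0 where there is no reading.
- ctrl.camera_params(name): a dict with "vertical_fov" (degrees; the focal length in pixels is half the picture's height over the tangent of half this angle, whatever the lens; pixels are square), "cx", "cy" (the principal point, pixels), "distortion" ([k1, k2, p1, p2, k3] as OpenCV has them; the pictures are not rectified), "camera_from_world" (4x4, takes a point from world to camera coordinates); the wrist camera has in their place "mount" (4x4, takes a point from camera to tool coordinates, whose origin is the TCP and whose axes are the tool frame's). Camera axes: x right, y down, z forward; pixel columns grow to the right and rows downward; lengths in m; the calibration is good to about 2 mm. A picture is of the moment at which its call begins: read the wrist's pose just before it. camera_params takes no time and is no camera call.
- ctrl.hand_in(): hands the job in, once; it reports no verdict.
Trained networks look in the newest picture that a camera, given by its name, has taken for a name from the list of things; names that differ only in an ending like _2 or _b are one class to them, and where a whole thing is asked for, a point or a joint stands for the part that bears it (a point fixed in the world has none). Each returns a list of dicts, best first, with "score" (0 to 1); they miss things now and then, are a little off and sometimes report something else, mostly with a low value. They report only what shows in the picture. A call takes as long as a camera call. They do not tell look-alikes from the thing itself.
- ctrl.spot_in(camera, label): "bbox" ([centre column, centre row, width, height] in pixels, round what is visible of it).
- ctrl.place_of(camera, label): "centre" ([column, row] in pixels: a listed point, or the origin of a listed thing).
The state is a dict: "time_s": time; "qpos": joint angles; "joint_vel": joint speeds; "tau": joint torques, N m; "ee_pos": TCP position; "eef_rot": TCP orientation; "force": force on the tool from outside, world axes, zero at the start; "moment": the same for the moment, N m; "grip_width": finger opening in m.
Only numpy, scipy, OpenCV 4.12 (cv2) and the standard library are available. Lean on these libraries where they do the work, as an engineer would, in place of code of your own. Each camera call takes 0.05 s, during which the arm holds its last target. There are 200 camera calls.

## Working session

There is one attempt and no reset: what is moved stays moved. The work goes in short steps, Python scripts to look and compute and a shell command to move; the robot and the scene stay as the last step left them, time stands still between calls to the robot, and variables do not carry over. Pictures are saved under pics/ and viewed, about 12 in all and at most 16, crops included, and the job is handed in when it is done.

```bash
ls; mkdir -p pics; cat > h.py <<'E'
import numpy as np, cv2
from scipy.spatial.transform import Rotation as R
from station import ctrl
def K(p,h=384):
    f=h/2/np.tan(np.radians(p["vertical_fov"])/2)
    return np.array([[f,0,p["cx"]],[0,f,p["cy"]],[0,0,1.]])
def tool():
    o=ctrl.get_obs();T=np.eye(4);T[:3,:3]=R.from_euler('xyz',o["eef_rot"]).as_matrix();T[:3,3]=o["ee_pos"];return T
def wfc(name):
    p=ctrl.camera_params(name)
    return tool()@np.array(p["mount"]) if name=="wrist" else np.linalg.inv(np.array(p["camera_from_world"]))
def ray(name,uv,W=None):
    p=ctrl.camera_params(name);W=wfc(name) if W is None else W
    q=cv2.undistortPoints(np.array([[uv]],float),K(p),np.array(p["distortion"],float))[0,0]
    return W[:3,3],W[:3,:3]@np.array([q[0],q[1],1.])
def atz(name,uv,z,W=None):
    o,d=ray(name,uv,W);return o+d*(z-o[2])/d[2]
def atd(name,uv,dep,W=None,r=2):
    o,d=ray(name,uv,W);u,v=np.round(uv).astype(int)
    a=dep[max(v-r,0):v+r+1,max(u-r,0):u+r+1];a=a[a>0]
    return o+d*np.median(a) if a.size else None
def cloud(name,dep,W=None):
    p=ctrl.camera_params(name);W=wfc(name) if W is None else W
    v,u=np.mgrid[:384,:512];uv=np.stack([u,v],-1).reshape(-1,1,2).astype(float)
    q=cv2.undistortPoints(uv,K(p),np.array(p["distortion"],float)).reshape(384,512,2)
    c=np.dstack([q,np.ones((384,512))])*dep[...,None]
    P=c@W[:3,:3].T+W[:3,3];P[dep<=0]=np.nan;return P
def pix(name,X,W=None):
    p=ctrl.camera_params(name);W=wfc(name) if W is None else W
    C=np.linalg.inv(W);r=cv2.Rodrigues(C[:3,:3])[0]
    return cv2.projectPoints(np.array(X,float).reshape(-1,1,3),r,C[:3,3],K(p),np.array(p["distortion"],float))[0].reshape(-1,2)
def save(img,f): cv2.imwrite("pics/"+f,img[...,::-1])
def tri(a,b):
    (o1,d1),(o2,d2)=a,b
    s=np.linalg.lstsq(np.stack([d1,-d2],1),o2-o1,rcond=None)[0]
    p,q=o1+d1*s[0],o2+d2*s[1];return (p+q)/2,np.linalg.norm(p-q)
E
cat > a.py <<'E'
from h import *
np.set_printoptions(precision=3,suppress=True)
ims=[]
for n in("scene","top"):
    W=wfc(n);im,d=ctrl.camera(n);ims.append(im);np.save(n+"_d.npy",d);np.save(n+"_i.npy",im)
    for l in("chest","lid_press","lid_hinge","tray","strip_1","timer","scoop","stain_tube"):
        for x in ctrl.place_of(n,l)[:6]:
            P=atd(n,x["centre"],d,W); print(n,l,round(x["score"],2),np.round(x["centre"]),P)
save(ims[0],"scene0.png");save(ims[1],"top0.png");print(ctrl.get_obs())
E
python3 a.py
```

```text
pics
scene chest 0.46 [311. 181.] [0.141 0.476 0.483]
scene tray 0.8 [241. 234.] [0.494 0.263 0.03 ]
scene strip_1 0.97 [161. 311.] [0.471 0.579 0.007]
scene strip_1 0.56 [216. 302.] [0.388 0.471 0.007]
scene strip_1 0.51 [226. 255.] [0.247 0.547 0.327]
scene strip_1 0.48 [240. 243.] [0.239 0.522 0.34 ]
scene timer 0.67 [207. 207.] [0.687 0.228 0.017]
top chest 0.96 [365. 232.] [ 0.472 -0.134  0.079]
top lid_press 0.61 [370. 243.] [ 0.436 -0.145  0.08 ]
top lid_hinge 0.84 [371. 196.] [ 0.591 -0.16   0.079]
top lid_hinge 0.53 [266. 220.] [0.521 0.151 0.027]
top lid_hinge 0.51 [203. 231.] [0.476 0.338 0.027]
top tray 0.91 [235. 228.] [0.489 0.242 0.027]
top tray 0.58 [250. 175.] [0.683 0.21  0.025]
top strip_1 0.81 [125. 236.] [0.456 0.576 0.005]
top strip_1 0.68 [199. 231.] [0.476 0.35  0.027]
top strip_1 0.59 [241. 224.] [0.503 0.224 0.028]
top strip_1 0.39 [154. 257.] [0.169 0.314 0.583]
top timer 0.55 [252. 174.] [0.688 0.201 0.026]
top scoop 0.79 [304. 190.] [ 0.651  0.032 -0.001]
top stain_tube 0.78 [348. 170.] [ 0.717 -0.11   0.026]
{'time_s': 0.9, 'qpos': array([ 1.1  ,  0.3  ,  1.521, -0.   ,  1.321, -0.067]), 'joint_vel': array([ 0.001,  0.   , -0.001, -0.001, -0.001,  0.   ]), 'tau': array([ -0.001, -53.166, -35.29 ,   0.071,   0.021,  -0.   ]), 'ee_pos': array([0.216, 0.506, 0.205]), 'eef_rot': array([ 3.142, -0.   ,  1.167]), 'force': array([-0.586, -0.131, -0.568]), 'moment': array([-0.008, -0.027,  0.055]), 'grip_width': 0.09412523134761894}
```

View pics/top0.png

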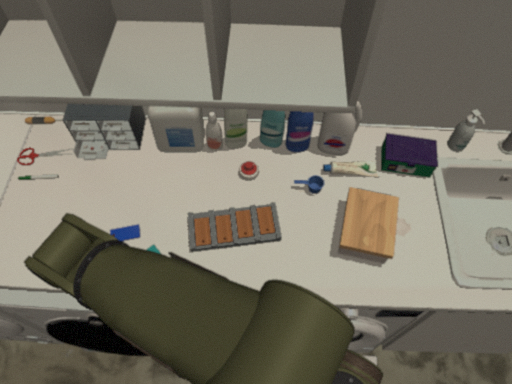

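View pics/scene0.png

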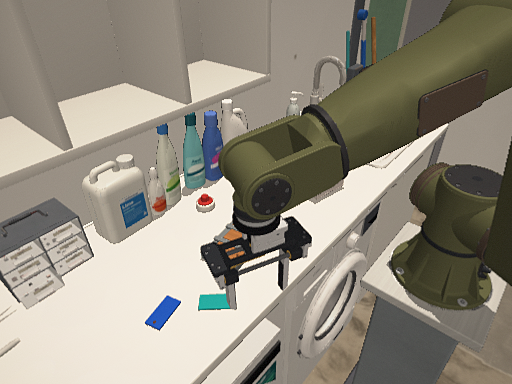

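The top view shows the tray at (234,228) with four brown strips in it, at (203,232), (224,230), (245,223) and (266,220). The wooden-lidded chest is at (369,222), the timer at (249,170), the scoop at (315,185) and the tube at (350,169). The blue (125,233) and turquoise (153,250) strips are the look-alikes on the worktop. The strips I want are the brown ones in the tray.

```bash
cat > b.py <<'E'
from h import *
np.set_printoptions(precision=3,suppress=True)
im=np.load("top_i.npy");d=np.load("top_d.npy");P=cloud("top",d)
hsv=cv2.cvtColor(im,cv2.COLOR_RGB2HSV)
def rect(m,name):
    n,l,s,c=cv2.connectedComponentsWithStats(m.astype(np.uint8))
    for i in range(1,n):
        if s[i,4]<60: continue
        Q=P[l==i];z=np.nanmedian(Q[:,2]);Q=Q[np.abs(Q[:,2]-z)<.01]
        r=cv2.minAreaRect((Q[:,:2]*1000).astype(np.float32))
        print(name,s[i,4],"c",c[i].round(),"rect",np.round(r[0],1),np.round(r[1],1),round(r[2],1),"z",z,np.nanpercentile(Q[:,2],[5,95]))
X,Y,Z=P[...,0],P[...,1],P[...,2]
rect((Z>.065)&(Z<.095)&(Y<0)&(Y>-.3)&(X<.63)&(X>.3),"lid")
tr=(Z>.012)&(Z<.045)&(Y>.05)&(Y<.43)&(X<.6)&(X>.38)
rect(tr,"tray")
rect(tr&(hsv[...,0]<16)&(hsv[...,1]>120),"strip")
rect((Z>.008)&(Z<.1)&(X>.6)&(X<.75)&(Y>-.25)&(Y<.3),"byst")
W=P[(Z>.4)&(X>.5)];print("shelf",np.nanmin(W,0)) if len(W) else 0
E
python3 b.py
```

```text
lid 3234 c [370. 222.] rect [ 513.4 -153.3] [151.5 207.2] 79.4 z 0.07804894879571933 [0.074 0.082]
tray 3360 c [233. 227.] rect [501.  246.7] [123.2 271.7] 10.8 z 0.026888713786714202 [0.019 0.031]
strip 375 c [265. 220.] rect [522.7 152.7] [88.1 43.7] 10.5 z 0.02731512538615677 [0.024 0.031]
strip 373 c [244. 223.] rect [508.  216.1] [90.4 43.2] 10.4 z 0.027471978865135416 [0.024 0.032]
strip 385 c [223. 229.] rect [487.8 276.4] [89.7 43.3] 10.4 z 0.02773469125110961 [0.024 0.031]
strip 390 c [202. 231.] rect [475.1 339.3] [90.2 43.8] 10.2 z 0.027692169648819265 [0.024 0.031]
byst 121 c [388. 162.] rect [ 739.9 -236.3] [24.   7.4] 80.0 z 0.04774545499371019 [0.041 0.057]
byst 299 c [249. 170.] rect [707.1 212.4] [60.5 62.5] 25.3 z 0.027529216020522274 [0.019 0.033]
byst 482 c [346. 168.] rect [ 728.3 -100.4] [ 41.7 142.5] 1.4 z 0.024964167553444994 [0.016 0.034]
byst 235 c [312. 183.] rect [653.5  18.1] [51.9 93.7] 14.5 z 0.030744813344180333 [0.022 0.039]
byst 138 c [363. 191.] rect [ 611.2 -148.4] [ 22.2 107.4] 0.1 z 0.0772381232723327 [0.071 0.081]
shelf [ 0.634 -0.519  0.4  ]
```

```bash
cat >> h.py <<'E'
def go(target,yaw=None):
    """print tool-frame turn about z (first), then shift in cm in the turned frame"""
    T=tool();r=R.from_matrix(T[:3,:3]);y=r.as_euler('xyz')[2]
    w=0
    if yaw is not None: w=-((yaw-y+np.pi)%(2*np.pi)-np.pi)
    Rn=(r*R.from_rotvec([0,0,w])).as_matrix()
    s=Rn.T@(np.array(target)-T[:3,3])*100
    print("turn z",round(w,3),"shift cm",s.round(2),"from",T[:3,3].round(4)); return s
E
python3 - <<'E'
from h import *
np.set_printoptions(precision=3,suppress=True)
for n in("scene","top"):
    P=cloud(n,np.load(n+"_d.npy")).reshape(-1,3);P=P[np.isfinite(P).all(1)]
    for y0 in np.arange(-.4,.5,.1):
        Q=P[(P[:,1]>y0)&(P[:,1]<y0+.1)&(P[:,2]>.3)&(P[:,0]>.5)]
        if len(Q)>20: print(n,round(y0,1),len(Q),"minx",np.percentile(Q[:,0],2),"z5",np.percentile(Q[:,2],[1,10,50]))
ch=-.185;c=np.array([np.cos(ch),np.sin(ch)]);print(c)
go([.40,-.137,.25],ch+np.pi/2)
E
```

```text
scene -0.1 5487 minx 0.6413018743538922 z5 [0.403 0.421 0.511]
scene -0.0 1650 minx 0.6408798528529499 z5 [0.389 0.409 0.411]
scene 0.1 782 minx 0.6397587552596723 z5 [0.388 0.396 0.41 ]
scene 0.2 7312 minx 0.6417640856457922 z5 [0.393 0.418 0.53 ]
scene 0.3 4902 minx 0.6407670288632977 z5 [0.39  0.41  0.471]
scene 0.4 5982 minx 0.6404271069742974 z5 [0.391 0.41  0.473]
top -0.4 2246 minx 0.9341546317021397 z5 [0.303 0.325 0.416]
top -0.3 2165 minx 0.9342924424279093 z5 [0.302 0.324 0.412]
top -0.2 1322 minx 0.9344460127794597 z5 [0.303 0.324 0.409]
top -0.1 4338 minx 0.6366205792574259 z5 [0.395 0.409 0.485]
top -0.0 4339 minx 0.6383502346217688 z5 [0.39  0.407 0.41 ]
top 0.1 4281 minx 0.638249361995197 z5 [0.39  0.407 0.41 ]
top 0.2 5129 minx 0.6383354750006756 z5 [0.392 0.408 0.416]
top 0.3 3173 minx 0.6381610419927113 z5 [0.39  0.407 0.41 ]
top 0.4 4032 minx 0.6370187047960635 z5 [0.39  0.407 0.41 ]
[ 0.983 -0.184]
turn z -0.219 shift cm [-59.8   29.9   -4.45] from [0.216 0.506 0.205]
```

```bash
python3 -m inch '[0,0,0,0,0,-0.11,0, 0,0,0,0,0,-0.109,0, -4,2,-0.3,0,0,0,0, -4,2,-0.3,0,0,0,0, -4,2,-0.3,0,0,0,0, -4,2,-0.3,0,0,0,0, -4,2,-0.3,0,0,0,0, -4,2,-0.3,0,0,0,0, -4,2,-0.3,0,0,0,0, -4,2,-0.3,0,0,0,0, -4,2,-0.3,0,0,0,0, -4,2,-0.3,0,0,0,0, -4,2,-0.3,0,0,0,0, -4,2,-0.3,0,0,0,0, -4,2,-0.3,0,0,0,0, -4,2,-0.3,0,0,0,0, -3.8,1.9,-0.25,0,0,0,0, 0,0,0,0,0,0,0]'
cat > w.py <<'E'
from h import *
import sys
np.set_printoptions(precision=3,suppress=True)
f=sys.argv[1];W=wfc("wrist");im,d=ctrl.camera("wrist");save(im,f+".png");np.save("w_d.npy",d);np.save("w_i.npy",im);np.save("w_W.npy",W)
for l in sys.argv[2:]:
    for x in ctrl.place_of("wrist",l)[:5]: print(l,round(x["score"],2),np.round(x["centre"]),"depth->",atd("wrist",x["centre"],d,W))
print(tool()[:3,3])
E
python3 w.py w1 lid_press lid_hinge chest
```

```text
time_s: 3.15
ee_pos: [0.4003, -0.1388, 0.2497]
eef_rot: [-3.141, 0.0, 1.383]
force: [0.2, 1.6, -0.2]
grip_width: 0.0005
lid_press 0.9 [266. 219.] depth-> [ 0.447 -0.14   0.08 ]
[ 0.4   -0.136  0.25 ]
```

View pics/w1.png

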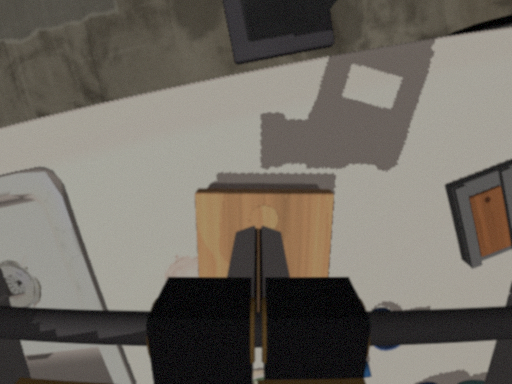

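The wrist view shows the wooden lid's front edge at row 190 and the faint disc at (266,219), and the network agrees. The closed fingers sit at column 258. Next I fit the front edge.

```bash
python3 - <<'E'
from h import *
np.set_printoptions(precision=4,suppress=True)
W=np.load("w_W.npy");
C=[atz("wrist",u,.079,W) for u in([196.5,190.5],[333,193.5])];print(C)
d=C[0]-C[1];print("width",np.linalg.norm(d),"y-axis yaw deg",np.degrees(np.arctan2(-d[1],-d[0])), "front mid",(C[0]+C[1])/2)
p=atz("wrist",(266,219),.079,W);print(p)
go([p[0],p[1],.083],-.185+np.pi/2)
E
```

```text
[array([ 0.4016, -0.2068,  0.079 ]), array([ 0.4324, -0.0628,  0.079 ])]
width 0.1471842375268649 y-axis yaw deg 77.93665618502672 front mid [ 0.417  -0.1348  0.079 ]
[ 0.4474 -0.1392  0.079 ]
turn z 0.001 shift cm [ 0.58  4.71 16.7 ] from [ 0.4    -0.1362  0.25  ]
```

```bash
python3 -m inch '[0.3,2.35,4,0,0,0,0, 0.3,2.35,4,0,0,0,0, 0,0,4,0,0,0,0, 0,0,3.5,0,0,0,0, 0,0,0.6,0,0,0,0, 0,0,0,0,0,0,0]'; python3 -m inch '[0,0,0.3,0,0,0,0, 0,0,0.3,0,0,0,0, 0,0,0.3,0,0,0,0, 0,0,0,0,0,0,0]'
```

```text
time_s: 4.1
ee_pos: [0.4478, -0.1394, 0.0899]
eef_rot: [3.141, 0.0, 1.387]
force: [-0.2, -0.2, 0.1]
grip_width: 0.0003
time_s: 4.6
ee_pos: [0.4473, -0.1398, 0.0798]
eef_rot: [-3.141, -0.0, 1.386]
force: [0.1, -0.8, -0.4]
grip_width: 0.0009
```

```bash
python3 -m inch '[0,0,0.3,0,0,0,0, 0,0,0.3,0,0,0,0, 0,0,0.3,0,0,0,0, 0,0,0.1,0,0,0,0, 0,0,0,0,0,0,0]'; python3 -m inch '[0,0,0.1,0,0,0,0, 0,0,0.1,0,0,0,0, 0,0,0,0,0,0,0]'
```

```text
time_s: 5.22
ee_pos: [0.4474, -0.1398, 0.0699]
eef_rot: [-3.142, 0.0, 1.386]
force: [-0.6, -0.4, 1.2]
grip_width: 0.0003
time_s: 5.6
ee_pos: [0.4475, -0.1398, 0.0686]
eef_rot: [3.141, 0.0, 1.386]
force: [-6.1, 1.5, 12.9]
grip_width: -0.0
```

```bash
python3 - <<'E'
from h import *
a=np.concatenate([[-.058],np.arange(.05,1.5,.1),[1.5]])
x=-176*np.cos(a)+8*np.sin(a)+8;z=71+176*np.sin(a)+8*np.cos(a)
for i in range(1,len(a)): print(round(a[i],2),"dy",round((x[i]-x[i-1])/10,2),"dz",round(-(z[i]-z[i-1])/10,2),"z",round(z[i]),"x",round(x[i]))
E
```

```text
0.05 dy 0.08 dz -1.9 z 88 x -167
0.15 dy 0.26 dz -1.74 z 105 x -165
0.25 dy 0.43 dz -1.71 z 122 x -161
0.35 dy 0.6 dz -1.66 z 139 x -155
0.45 dy 0.76 dz -1.59 z 155 x -147
0.55 dy 0.91 dz -1.51 z 170 x -138
0.65 dy 1.06 dz -1.41 z 184 x -127
0.75 dy 1.19 dz -1.29 z 197 x -115
0.85 dy 1.32 dz -1.17 z 209 x -102
0.95 dy 1.43 dz -1.03 z 219 x -88
1.05 dy 1.52 dz -0.88 z 228 x -73
1.15 dy 1.6 dz -0.73 z 235 x -57
1.25 dy 1.67 dz -0.56 z 241 x -40
1.35 dy 1.72 dz -0.39 z 244 x -23
1.45 dy 1.75 dz -0.22 z 247 x -5
1.5 dy 0.88 dz -0.04 z 247 x 4
```

```bash
python3 -m inch '[0,0.05,-1,0,0,0,0, 0,0.05,-0.95,0,0,0,0, 0,0.26,-1.75,0,0,0,0, 0,0.43,-1.7,0,0,0,0, -0.2,0.6,-1.65,0,0,0,0, -0.2,0.75,-1.6,0,0,0,0, -0.3,0.9,-1.5,0,0,0,0, -0.3,1.05,-1.4,0,0,0,0]'; python3 -m inch '[-0.3,1.2,-1.3,0,0,0,0, -0.3,1.3,-1.15,0,0,0,0, -0.3,1.45,-1.05,0,0,0,0, -0.3,1.5,-0.9,0,0,0,0,-0.3,1.6,-0.75,0,0,0,0, 0,0,0,0,0,0,0]'
```

```text
time_s: 6.6
ee_pos: [0.4863, -0.1571, 0.1845]
eef_rot: [3.141, -0.0, 1.386]
force: [1.2, 0.1, 1.0]
grip_width: 0.0002
time_s: 7.35
ee_pos: [0.5529, -0.1849, 0.2354]
eef_rot: [3.141, 0.0, 1.386]
force: [0.4, -0.7, -0.0]
grip_width: 0.0006
```

```bash
python3 - <<'E'
from h import *
im,d=ctrl.camera("scene");im2,d=ctrl.camera("top");save(np.hstack([im[100:380,150:],im2[60:340,200:]]),"s2.png")
E
```

```text
(no output)
```

View pics/s2.png

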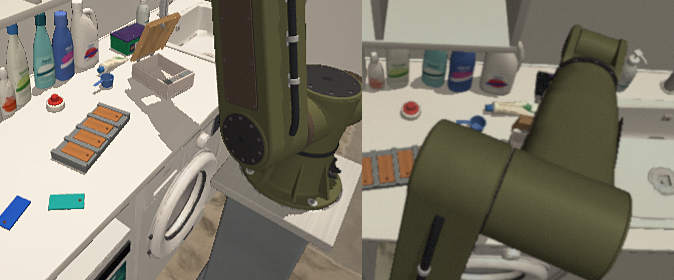

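The lid stands at about 65° (crop at (165,40)) and follows the finger, and the arm is clear of the shelf. I carry on to fully open.

```bash
python3 -m inch '[-0.2,1.65,-0.56,0,0,0,0, 0,1.7,-0.4,0,0,0,0, 0,1.75,-0.2,0,0,0,0, 0,1,0,0,0,0,0, 0,1,0,0,0,0,0, 0,0,0,0,0,0,0, 0,0,0,0,0,0,0]'
python3 - <<'E'
from h import *
np.set_printoptions(precision=3,suppress=True)
im,d=ctrl.camera("scene");P=cloud("scene",d);save(cv2.resize(im[80:240,270:410],None,fx=3,fy=3),"s3.png")
m=(P[...,2]>.1)&(P[...,2]<.25)&(P[...,0]>.5)&(P[...,0]<.72)&(P[...,1]<-.05)&(P[...,1]>-.3)
h=cv2.cvtColor(im,cv2.COLOR_RGB2HSV);m&=(h[...,0]<20)&(h[...,1]>70)
Q=P[m];print(len(Q));q=(Q-[.612,-.171,.071])@np.array([np.cos(-.19),np.sin(-.19),0]);A=np.polyfit(Q[:,2]-.071,q,1);print("slope dx/dz",A,"angle",np.pi/2+np.arctan(A[0]))
E
```

```text
time_s: 8.32
ee_pos: [0.6215, -0.1997, 0.2463]
eef_rot: [-3.141, -0.0, 1.386]
force: [0.7, 0.5, -1.5]
grip_width: 0.0007
1188
slope dx/dz [-0.016  0.001] angle 1.555244205448657
```

View pics/s3.png

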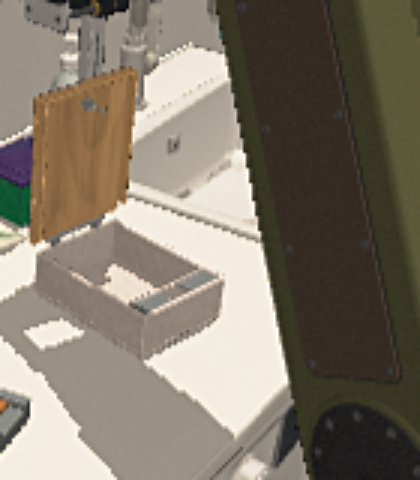

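The lid is fully open and upright, and the chest is empty. The finger goes up and over the lid, then across to the tray.

```bash
python3 -m inch '[-1.5,0.3,0,0,0,0,0, -1.5,0.3,-0.5,0,0,0,0, 0,0,-1.8,0,0,0,0, 0,0,-1.8,0,0,0,0, 0,-2,-0.5,0,0,0,0, 0,-4,0,0,0,0,0, 0,-5,0,0,0,0,0, 0,-5,0,0,0,0,0, 0,0,0,0,0,0,0]'
cat >> h.py <<'E'
TC=np.array([.501,.247]);TA=.185
def tray(x,y): return TC+x/1000*np.array([np.cos(TA),np.sin(TA)])+y/1000*np.array([-np.sin(TA),np.cos(TA)])
def intray(P): 
    d=np.array(P)[:2]-TC;return np.array([d[0]*np.cos(TA)+d[1]*np.sin(TA),-d[0]*np.sin(TA)+d[1]*np.cos(TA)])*1000
E
python3 -c "
from h import *
go([*tray(-20,0),.22],TA+np.pi/2)"
```

```text
time_s: 9.5
ee_pos: [0.4628, -0.2015, 0.2938]
eef_rot: [3.14, 0.001, 1.384]
force: [-0.2, -0.8, -0.4]
grip_width: 0.0009
turn z -0.371 shift cm [43.39 10.    7.35] from [ 0.4628 -0.2015  0.2938]
```

```bash
python3 -m inch '[0,0,0,0,0,-0.185,0, 0,0,0,0,0,-0.186,0, 4,1.3,0.5,0,0,0,0, 4,1.3,0.5,0,0,0,0, 4,1.3,0.5,0,0,0,0, 4,1.3,0.5,0,0,0,0, 4,1.3,0.5,0,0,0,0, 4,1.3,0.5,0,0,0,0, 4,1.3,0.5,0,0,0,0, 4,1.3,0.5,0,0,0,0, 4,1.3,0.5,0,0,0,0, 4,1.3,0.5,0,0,0,0, 3.4,1,0.4,0,0,0,0, 0,0,0,0,0,0,0]'; python3 w.py w4 strip_1 tray
```

```text
time_s: 11.25
ee_pos: [0.5229, 0.2531, 0.2378]
eef_rot: [-3.141, 0.0, 1.759]
force: [-0.0, -0.3, 0.5]
grip_width: 0.0003
strip_1 0.97 [172. 156.] depth-> [0.524 0.151 0.029]
strip_1 0.94 [451.  95.] depth-> [0.391 0.465 0.008]
strip_1 0.88 [284. 112.] depth-> [0.451 0.269 0.029]
strip_1 0.69 [509. 175.] depth-> [0.47  0.576 0.008]
strip_1 0.56 [336. 151.] depth-> [0.482 0.337 0.028]
tray 0.8 [255. 153.] depth-> [0.502 0.245 0.03 ]
[0.523 0.251 0.239]
```

View pics/w4.png

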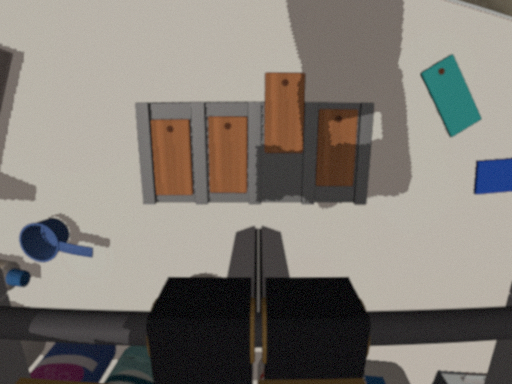

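In the wrist view the tray spans (137,103)–(373,204). Strip_3, at (284,112), has been knocked forward and already overhangs the front edge. The other strips are at (172,156), (228,154) and (336,150). The turquoise (450,95) and blue (495,175) look-alikes lie off the tray. I take strip_3 first.

```bash
cat > st.py <<'E'
from h import *
np.set_printoptions(precision=1,suppress=True)
def strips():
    im=np.load("w_i.npy");W=np.load("w_W.npy")
    h=cv2.cvtColor(im,cv2.COLOR_RGB2HSV);m=((h[...,0]<16)&(h[...,1]>110)&(h[...,2]>40)).astype(np.uint8)
    m[280:]=0;n,l,s,c=cv2.connectedComponentsWithStats(cv2.morphologyEx(m,cv2.MORPH_CLOSE,np.ones((7,7))))
    for i in range(1,n):
        if s[i,4]<400: continue
        v,u=np.nonzero(l==i)
        Q=np.array([atz("wrist",(a,b),.028,W)[:2] for a,b in list(zip(u,v))[::3]])
        r=cv2.minAreaRect((Q*1000).astype(np.float32));cc=np.array(r[0])/1000
        print("px",c[i].round(),"world",(cc*1000),"tray",intray(cc),"size",np.array(r[1]),"ang",round(r[2],1))
    return W
if __name__=="__main__":
    W=strips()
    if tool()[2,3]>.2:
        for u in([137,103],[373,103],[367,204],[143,204]): print(intray(atz("wrist",u,.029,W)))
E
python3 st.py; python3 -c "
from h import *
go([*tray(-78,32),.10],TA+np.pi/2)"
```

```text
px [284. 113.] world [452.3 269.5] tray [-43.7  31.1] size [87.7 43.9] ang 10.9
px [336. 147.] world [479.1 336.4] tray [-5.1 91.9] size [88.5 44.6] ang 10.8
px [228. 154.] world [511.6 213.9] tray [  4.3 -34.5] size [87.9 44. ] ang 10.3
turn z 0.001 shift cm [  3.23 -10.01  13.86] from [0.5228 0.2508 0.2386]Traceback (most recent call last):
  File "st.py", line 15, in <module>
    W=strips()
  File "st.py", line 10, in strips
    Q=np.array([atz("wrist",(a,b),.028,W)[:2] for a,b in list(zip(u,v))[::3]])
                ~~~^^^^^^^^^^^^^^^^^^^^^^
  File "h.py", line 17, in atz
    o,d=ray(name,uv,W);return o+d*(z-o[2])/d[2]
        ~~~^^^^^^^^^^^
  File "h.py", line 13, in ray
    p=ctrl.camera_params(name);W=wfc(name) if W is None else W
ValueError: time passes only in moves, steps and waits
```

```bash
python3 - <<'E'
s=open('h.py').read()
s=s.replace("from station import ctrl\n","from station import ctrl\nimport functools\nPAR=functools.lru_cache(None)(lambda n: ctrl.camera_params(n))\n").replace("p=ctrl.camera_params(name)","p=PAR(name)")
open('h.py','w').write(s)
E
python3 -m inch '[0.8,-2.5,3.5,0,0,0,0.69, 0.8,-2.5,3.5,0,0,0,0.69, 0.8,-2.5,3.5,0,0,0,0.69, 0.8,-2.3,3.5,0,0,0,0.69, 0,0,0,0,0,0,0.69]'
python3 -c "
from h import *
go([*tray(-76,31.5),.008],TA+np.pi/2)"
```

```text
time_s: 12.02
ee_pos: [0.4188, 0.2638, 0.0975]
eef_rot: [-3.139, 0.001, 1.757]
force: [0.5, 0.5, 0.5]
grip_width: 0.0472
turn z 0.001 shift cm [-0.    0.2   8.95] from [0.4188 0.2638 0.0975]
```

```bash
python3 -m inch '[0,0.2,0,0,0,0,0.69, 0,0,0,0,0,0,0.69, 0,0,3,0,0,0,0.69, 0,0,3,0,0,0,0.69, 0,0,2,0,0,0,0.69, 0,0,0.95,0,0,0,0.69, 0,0,0,0,0,0,0.69]'; python3 -m inch '[0,0,0,0,0,0,0.3, 0,0,0,0,0,0,0.3, 0,0,0,0,0,0,0.3, 0,0,0,0,0,0,0.3, 0,0,0,0,0,0,0.3]' 25
```

```text
time_s: 12.9
ee_pos: [0.4223, 0.2651, 0.0093]
eef_rot: [3.141, -0.0, 1.757]
force: [-0.2, 0.9, -0.1]
grip_width: 0.0647
time_s: 13.52
ee_pos: [0.422, 0.2646, 0.0095]
eef_rot: [3.142, 0.001, 1.757]
force: [-0.8, -4.9, 3.7]
grip_width: 0.045
```

```bash
cat >> h.py <<'E'
CH=-.187;CI=np.array([.532,-.156])
def chest(x,y): return CI+x/1000*np.array([np.cos(CH),np.sin(CH)])+y/1000*np.array([-np.sin(CH),np.cos(CH)])
E
python3 -m inch '[0,0,-2,0,0,0,0.3, 0,0,-4,0,0,0,0.3, 0,0,-4,0,0,0,0.3, 0,-0.5,-4,0,0,0,0.3, 0,0,0,0,0,0,0.3]'
python3 -c "
from h import *
go([*chest(-32,0),.15],CH+np.pi/2)"
```

```text
time_s: 14.15
ee_pos: [0.4179, 0.2648, 0.1521]
eef_rot: [3.136, -0.002, 1.757]
force: [-0.7, -0.4, -1.6]
grip_width: 0.0444
turn z 0.373 shift cm [-39.23  15.84   0.14] from [0.4179 0.2648 0.1521]
```

```bash
python3 -m inch '[0,0,0,0,0,0.186,0.3, 0,0,0,0,0,0.187,0.3, -4,1.6,0,0,0,0,0.3, -4,1.6,0,0,0,0,0.3, -4,1.6,0,0,0,0,0.3, -4,1.6,0,0,0,0,0.3, -4,1.6,0,0,0,0,0.3, -4,1.6,0,0,0,0,0.3, -4,1.6,0,0,0,0,0.3, -4,1.6,0,0,0,0,0.3, -4,1.6,0,0,0,0,0.3, -3.2,1.4,0,0,0,0,0.3, 0,0,0,0,0,0,0.3]'; python3 w.py w5 chest_in lid_press
python3 -c "
from h import *
go([*chest(-32,0),.02],CH+np.pi/2)"
```

```text
time_s: 15.78
ee_pos: [0.4991, -0.1519, 0.1479]
eef_rot: [-3.14, -0.0, 1.382]
force: [0.2, -0.2, -0.5]
grip_width: 0.0446
chest_in 0.93 [258. 218.] depth-> [ 0.533 -0.159  0.007]
[ 0.499 -0.15   0.148]
turn z 0.001 shift cm [-0.02  0.17 12.85] from [ 0.499  -0.1496  0.1485]
```

View pics/w5.png

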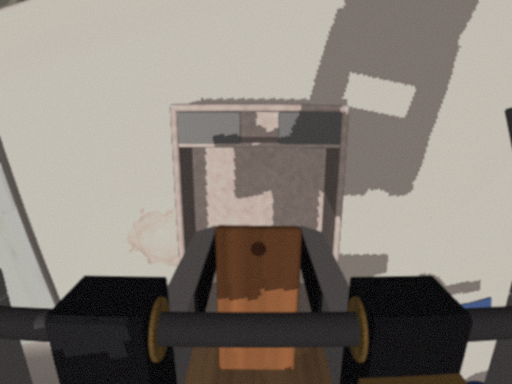

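The strip is held straight over the chest, and the network puts chest_in at (258,218), which agrees with my estimate. I lower it and release.

```bash
python3 -m inch '[0,0.15,4,0,0,0,0.3, 0,0,4,0,0,0,0.3, 0,0,3.5,0,0,0,0.3, 0,0,1.5,0,0,0,0.3, 0,0,0.7,0,0,0,0.3, 0,0,0,0,0,0,0.55, 0,0,0,0,0,0,0.7, 0,0,0,0,0,0,0.7, 0,0,0,0,0,0,0.7]';python3 -m inch '[0,0,-4,0,0,0,0.7, 0,0,-4,0,0,0,0.7, 0,0,-4,0,0,0,0.7, 0,-4,0,0,0,0,0.7, 0,-4,0,0,0,0,0.7,0,0,0,0,0,0,0.7]'; python3 w.py w6 strip_1
```

```text
time_s: 17.05
ee_pos: [0.501, -0.1507, 0.0124]
eef_rot: [3.141, 0.0, 1.384]
force: [-0.4, 0.0, -0.3]
grip_width: 0.0659
time_s: 17.8
ee_pos: [0.4208, -0.1354, 0.1325]
eef_rot: [3.141, 0.0, 1.384]
force: [0.1, 0.0, 0.2]
grip_width: 0.0658
strip_1 0.74 [255. 293.] depth-> [ 0.525 -0.159  0.013]
[ 0.423 -0.136  0.133]
```

```bash
python3 -c "
from h import *
print('strip_3 in chest frame check via image')
go([*tray(-10,-96),.10],TA+np.pi/2)"
```

```text
strip_3 in chest frame check via image
turn z -0.372 shift cm [26.61 13.74  3.25] from [ 0.4227 -0.136   0.1326]
```

```bash
python3 -m inch '[0,0,0,0,0,-0.186,0, 0,0,0,0,0,-0.186,0, 4,2,0.5,0,0,0,0, 4,2,0.5,0,0,0,0, 4,2,0.5,0,0,0,0, 4,2,0.5,0,0,0,0, 4,2,0.5,0,0,0,0, 4,2,0.5,0,0,0,0, 2.6,1.7,0.2,-0.18,0,0,0, 0,0,0,0,0,0,0]'
python3 -c "
from h import *
go([*tray(65,-96),.05],None);go([*tray(65,-96),.0255],None);go([*tray(3,-96),.0255],None)"
```

```text
time_s: 19.15
ee_pos: [0.5075, 0.1523, 0.0995]
eef_rot: [2.962, -0.0, 1.759]
force: [0.3, -0.6, -0.2]
grip_width: 0.0003
turn z 0 shift cm [-0.2   6.6   6.23] from [0.5075 0.1523 0.0995]
turn z 0 shift cm [-0.2   6.16  8.64] from [0.5075 0.1523 0.0995]
turn z 0 shift cm [-0.18  0.06  7.53] from [0.5075 0.1523 0.0995]
```

```bash
python3 -m inch '[-0.1,3.3,3.1,0,0,0,0, -0.1,3.3,3.1,0,0,0,0, 0,-0.22,1.2,0,0,0,0, 0,-0.22,1.2,0,0,0,0, 0,0,0,0,0,0,0]'; python3 -c "
from h import *
print(intray(tool()[:3,3]));go([*tray(3,-96),.0255],None)"
```

```text
time_s: 19.77
ee_pos: [0.5822, 0.1625, 0.026]
eef_rot: [2.964, 0.0, 1.756]
force: [-0.4, -0.6, -0.4]
grip_width: 0.0008
[ 64.28497783 -97.99990523]
turn z 0 shift cm [ 0.2  -6.04 -1.04] from [0.5822 0.1625 0.026 ]
```

```bash
python3 -m inch '[0,-1,-0.17,0,0,0,0, 0,-1,-0.18,0,0,0,0, 0,-1,-0.17,0,0,0,0, 0,-1,-0.17,0,0,0,0, 0,-1,-0.18,0,0,0,0, 0,-1,-0.17,0,0,0,0, 0,0,0,0,0,0,0]'; python3 -m inch '[0,0.5,-3,0,0,0,0.69, 0,0,-5,0.18,0,0,0.69, 0,-1,-4,0,0,0,0.69, 0,0,0,0,0,0,0.69]';python3 w.py w7; python3 st.py
```

```text
time_s: 20.65
ee_pos: [0.5223, 0.1516, 0.0258]
eef_rot: [2.962, 0.0, 1.756]
force: [-0.1, 0.5, -0.0]
grip_width: 0.001
time_s: 21.15
ee_pos: [0.5059, 0.1485, 0.1387]
eef_rot: [3.108, 0.0, 1.756]
force: [-0.1, -0.3, -0.9]
grip_width: 0.0366
[0.505 0.148 0.137]
px [256. 141.] world [467.8 139.2] tray [-52.4 -99.9] size [87.6 44.5] ang 10.6
px [464. 194.] world [478.8 336.7] tray [-5.3 92.3] size [88.7 45. ] ang 10.8
px [330. 200.] world [510.4 214.1] tray [  3.2 -34.1] size [89.  44.7] ang 10.6
```

```bash
python3 -c "
from h import *
print(ctrl.get_obs()['eef_rot']);go([*tray(-78,-99.5),.008],TA+np.pi/2)"
```

```text
[3.11080159e+00 2.30670773e-04 1.75577752e+00]
turn z -0.0 shift cm [-0.17 -6.8  12.68] from [0.5052 0.1483 0.1368]
```

```bash
python3 -m inch '[0,0,0,0.031,0,0,0.69, -0.15,-3.2,2.5,0,0,0,0.69, 0,-3.2,2.5,0,0,0,0.69, 0,0,0,0,0,0,0.69, 0,0,3,0,0,0,0.69, 0,0,3,0,0,0,0.69, 0,0,1.8,0,0,0,0.69, 0,0,0,0,0,0,0.69]';  python3 -m inch '[0,0,0,0,0,0,0.3, 0,0,0,0,0,0,0.3, 0,0,0,0,0,0,0.3, 0,0,0,0,0,0,0.3, 0,0,0,0,0,0,0.3]' 25;python3 -c "
from h import *
print(intray(tool()[:3,3]))"
```

```text
time_s: 22.2
ee_pos: [0.4423, 0.1349, 0.0075]
eef_rot: [-3.137, 0.0, 1.756]
force: [-0.2, 0.6, -0.0]
grip_width: 0.0649
time_s: 22.82
ee_pos: [0.4425, 0.1351, 0.0088]
eef_rot: [-3.141, 0.0, 1.756]
force: [1.8, 0.1, 4.5]
grip_width: 0.0444
[-78.05299457 -99.27973953]
```

```bash
python3 -m inch '[0,0,-2,0,0,0,0.3, 0,0,-4,0,0,0,0.3, 0,0,-4,0,0,0,0.3, 0,-0.5,-4,0,0,0,0.3, 0,0,0,0,0,0.186,0.3, 0,0,0,0,0,0.186,0.3, 0,0,0,0,0,0,0.3]'
python3 -c "
from h import *
go([*chest(-26,0),.15],CH+np.pi/2)"
```

```text
time_s: 23.7
ee_pos: [0.4371, 0.1341, 0.1482]
eef_rot: [-3.139, 0.001, 1.385]
force: [-0.5, -0.4, 0.6]
grip_width: 0.0446
turn z 0.001 shift cm [-26.74  12.11  -0.17] from [0.4371 0.1341 0.1482]
```

```bash
python3 -m inch '[-4,1.8,0,0,0,0,0.3, -4,1.8,0,0,0,0,0.3, -4,1.8,0,0,0,0,0.3, -4,1.8,0,0,0,0,0.3, -4,1.8,0,0,0,0,0.3, -4,1.8,0,0,0,0,0.3, -2.7,1.3,0,0,0,0,0.3, 0,0,0,0,0,0,0.3]'; python3 -c "
from h import *
go([*chest(-26,0),.01],CH+np.pi/2)"
```

```text
time_s: 24.7
ee_pos: [0.5065, -0.1521, 0.1478]
eef_rot: [-3.139, 0.001, 1.386]
force: [-0.4, -0.1, -1.1]
grip_width: 0.0446
turn z 0.002 shift cm [1.000e-01 1.000e-02 1.378e+01] from [ 0.5065 -0.1521  0.1478]
```

```bash
python3 -m inch '[0.1,0,4,0,0,0,0.3, 0,0,4,0,0,0,0.3, 0,0,3.5,0,0,0,0.3, 0,0,1.5,0,0,0,0.3, 0,0,0.7,0,0,0,0.3, 0,0,0,0,0,0,0.55, 0,0,0,0,0,0,0.7, 0,0,0,0,0,0,0.7, 0,0,0,0,0,0,0.7]';python3 -m inch '[0,0,-4,0,0,0,0.7, 0,0,-4,0,0,0,0.7, 0,0,-4,0,0,0,0.7, 0,-4,0,0,0,0,0.5, 0,-4,0,0,0,0,0.2,0,0,0,0,0,0,0]'; python3 w.py w8 strip_1
```

```text
time_s: 25.82
ee_pos: [0.5067, -0.1498, 0.0116]
eef_rot: [-3.14, 0.001, 1.384]
force: [0.4, -0.2, -0.1]
grip_width: 0.0658
time_s: 26.58
ee_pos: [0.4267, -0.1345, 0.1319]
eef_rot: [-3.14, 0.001, 1.383]
force: [0.3, 0.7, 0.3]
grip_width: 0.0391
strip_1 0.97 [259. 291.] depth-> [ 0.525 -0.153  0.021]
[ 0.429 -0.135  0.132]
```

View pics/w8.png

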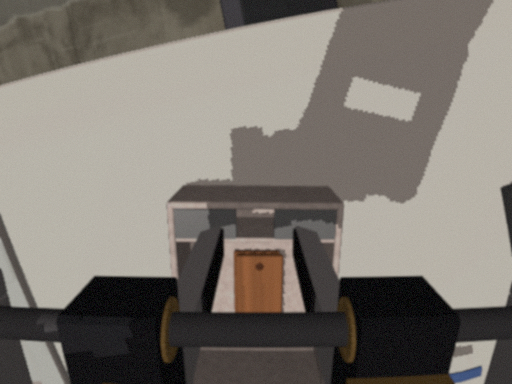

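```bash
python3 -c "
from h import *
go([*tray(-10,-34),.10],TA+np.pi/2)"
```

```text
turn z -0.372 shift cm [32.83 13.14  3.16] from [ 0.4286 -0.1351  0.132 ]
```

The view shows a neat stack in the chest, with the strip hole at (259,266) and its top at z≈0.02. Next comes strip_2.

```bash
python3 -m inch '[0,0,0,0,0,-0.186,0, 0,0,0,0,0,-0.186,0, 4,1.6,0.4,0,0,0,0, 4,1.6,0.4,0,0,0,0, 4,1.6,0.4,0,0,0,0, 4,1.6,0.4,0,0,0,0, 4,1.6,0.4,0,0,0,0, 4,1.6,0.4,0,0,0,0,4,1.6,0.4,0,0,0,0, 4.8,1.9,0.4,0,0,0,0,0,0,0,-0.18,0,0,0, 0,0,0,0,0,0,0]'
python3 -c "
from h import *
print(intray(tool()[:3,3]));go([*tray(64,-34),.05],None);go([*tray(64,-34),.0255],None);go([*tray(4,-34),.0255],None)"
```

```text
time_s: 28.18
ee_pos: [0.4954, 0.2122, 0.0981]
eef_rot: [2.965, 0.001, 1.757]
force: [1.1, -0.6, -0.0]
grip_width: 0.0007
[-11.88311153 -33.22453298]
turn z 0 shift cm [-0.09  6.62  6.07] from [0.4954 0.2122 0.0981]
turn z 0 shift cm [-0.09  6.19  8.48] from [0.4954 0.2122 0.0981]
turn z 0 shift cm [-0.08  0.29  7.43] from [0.4954 0.2122 0.0981]
```

```bash
python3 -m inch '[-0.1,3.3,3.05,0,0,0,0, 0,3.3,3.05,0,0,0,0, 0,-0.22,1.2,0,0,0,0, 0,-0.22,1.2,0,0,0,0, 0,0,0,0,0,0,0, 0,-1,-0.17,0,0,0,0, 0,-1,-0.18,0,0,0,0, 0,-1,-0.17,0,0,0,0, 0,-1,-0.17,0,0,0,0, 0,-1,-0.18,0,0,0,0, 0,-0.9,-0.17,0,0,0,0, 0,0,0,0,0,0,0]'; python3 -m inch '[0,0.5,-3,0,0,0,0.69, 0,0,-5,0,0,0,0.69, 0,0,0,0.18,0,0,0.69, 0,-1,-4,0,0,0,0.69, 0,0,0,0,0,0,0.69]';python3 w.py w9; python3 st.py; python3 -c "
from h import *
print(ctrl.get_obs()['eef_rot']);go([*tray(-77,-35),.008],TA+np.pi/2)"
```

```text
time_s: 29.68
ee_pos: [0.5116, 0.2134, 0.0262]
eef_rot: [2.964, 0.0, 1.756]
force: [0.9, -1.0, -0.4]
grip_width: 0.0006
time_s: 30.3
ee_pos: [0.4943, 0.2103, 0.1477]
eef_rot: [3.14, -0.0, 1.756]
force: [0.0, 0.3, 0.1]
grip_width: 0.0472
[0.494 0.21  0.146]
px [260. 146.] world [456.7 204.5] tray [-51.4 -33.6] size [88.2 44.2] ang 9.6
px [394. 196.] world [478.7 336.5] tray [-5.5 92.1] size [89.2 45.2] ang 11.1
[-3.14118570e+00  6.24405193e-05  1.75576749e+00]
turn z -0.0 shift cm [-1.000e-02 -6.310e+00  1.384e+01] from [0.4938 0.2101 0.1464]
```

```bash
python3 -m inch '[0.1,-3.15,3,0,0,0,0.69, 0,-3.15,3,0,0,0,0.69, 0,0,0,0,0,0,0.69, 0,0,3,0,0,0,0.69, 0,0,3,0,0,0,0.69, 0,0,1.8,0,0,0,0.69, 0,0,0,0,0,0,0.69]';  python3 -m inch '[0,0,0,0,0,0,0.3, 0,0,0,0,0,0,0.3, 0,0,0,0,0,0,0.3, 0,0,0,0,0,0,0.3, 0,0,0,0,0,0,0.3]' 25;python3 -c "
from h import *
print(intray(tool()[:3,3]))"; python3 -m inch '[0,0,-2,0,0,0,0.3, 0,0,-4,0,0,0,0.3, 0,0,-4,0,0,0,0.3, 0,-0.5,-4,0,0,0,0.3, 0,0,0,0,0,0.186,0.3, 0,0,0,0,0,0.186,0.3, 0,0,0,0,0,0,0.3]'
python3 -c "
from h import *
go([*chest(-26,0),.15],CH+np.pi/2)"
```

```text
time_s: 31.22
ee_pos: [0.4312, 0.1992, 0.0074]
eef_rot: [-3.138, 0.001, 1.756]
force: [-0.5, -0.5, 0.2]
grip_width: 0.065
time_s: 31.85
ee_pos: [0.4315, 0.1995, 0.0085]
eef_rot: [-3.141, 0.0, 1.756]
force: [0.8, -0.5, 5.7]
grip_width: 0.0441
[-77.03163318 -33.91819898]
time_s: 32.72
ee_pos: [0.4262, 0.1984, 0.1478]
eef_rot: [-3.139, 0.001, 1.385]
force: [0.4, 1.2, -0.1]
grip_width: 0.0445
turn z 0.001 shift cm [-32.86  14.39  -0.21] from [0.4262 0.1984 0.1478]
```

```bash
python3 -m inch '[-4,1.75,0,0,0,0,0.3, -4,1.75,0,0,0,0,0.3, -4,1.75,0,0,0,0,0.3, -4,1.75,0,0,0,0,0.3, -4,1.75,0,0,0,0,0.3, -4,1.75,0,0,0,0,0.3, -4,1.75,0,0,0,0,0.3, -4,1.75,0,0,0,0,0.3, -0.8,0.4,0,0,0,0,0.3, 0,0,0,0,0,0,0.3]'; python3 w.py w10 strip_1; python3 -c "
from h import *
go([*chest(-26,0),.013],CH+np.pi/2)"
```

```text
time_s: 33.98
ee_pos: [0.5067, -0.1504, 0.1477]
eef_rot: [-3.139, 0.001, 1.386]
force: [-0.3, 0.3, -0.4]
grip_width: 0.0446
strip_1 0.75 [256. 292.] depth-> [ 0.528 -0.156  0.167]
strip_1 0.72 [259. 212.] depth-> [ 0.53  -0.154  0.021]
[ 0.507 -0.15   0.148]
turn z 0.002 shift cm [-0.15  0.03 13.5 ] from [ 0.5067 -0.1496  0.148 ]
```

```bash
python3 -m inch '[0,0,4,0,0,0,0.3, 0,0,4,0,0,0,0.3, 0,0,3.5,0,0,0,0.3, 0,0,1.3,0,0,0,0.3, 0,0,0.7,0,0,0,0.3, 0,0,0,0,0,0,0.55, 0,0,0,0,0,0,0.7, 0,0,0,0,0,0,0.7, 0,0,0,0,0,0,0.7]';python3 -m inch '[0,0,-4,0,0,0,0.7, 0,0,-4,0,0,0,0.7, 0,0,-4,0,0,0,0.7, 0,-4,0,0,0,0,0.5, 0,-4,0,0,0,0,0.2,0,0,0,0,0,0,0]'; python3 w.py w11 strip_1;python3 -c "
from h import *
go([*tray(-10,93),.10],TA+np.pi/2)"
```

```text
time_s: 35.2
ee_pos: [0.5068, -0.1507, 0.0134]
eef_rot: [-3.14, 0.001, 1.384]
force: [-0.9, 0.6, -0.1]
grip_width: 0.0658
time_s: 35.95
ee_pos: [0.4268, -0.1354, 0.1336]
eef_rot: [-3.14, 0.001, 1.383]
force: [1.4, -0.7, 0.4]
grip_width: 0.039
strip_1 0.84 [257. 296.] depth-> [ 0.527 -0.156  0.028]
[ 0.429 -0.136  0.134]
turn z -0.372 shift cm [45.61 13.15  3.32] from [ 0.4287 -0.1359  0.1337]
```

```bash
python3 -m inch '[0,0,0,0,0,-0.186,0, 0,0,0,0,0,-0.186,0, 4,1.15,0.3,0,0,0,0, 4,1.15,0.3,0,0,0,0, 4,1.15,0.3,0,0,0,0, 4,1.15,0.3,0,0,0,0, 4,1.15,0.3,0,0,0,0, 4,1.15,0.3,0,0,0,0,4,1.15,0.3,0,0,0,0, 4,1.15,0.3,0,0,0,0, 4,1.15,0.3,0,0,0,0, 4,1.15,0.3,0,0,0,0, 4,1.15,0.2,0,0,0,0, 1.6,0.5,0,0,0,0,0, 0,0,0,-0.18,0,0,0, 0,0,0,0,0,0,0]'
python3 -c "
from h import *
print(intray(tool()[:3,3]));go([*tray(60,92.5),.05],None);go([*tray(60,92.5),.0255],None);go([*tray(4,92.5),.0255],None)"
```

```text
time_s: 38.05
ee_pos: [0.4724, 0.3363, 0.1003]
eef_rot: [2.964, 0.001, 1.757]
force: [-0.4, 1.0, -0.4]
grip_width: 0.0006
[-11.71325494  92.99741425]
turn z 0 shift cm [-0.05  6.17  6.22] from [0.4724 0.3363 0.1003]
turn z 0 shift cm [-0.05  5.74  8.63] from [0.4724 0.3363 0.1003]
turn z 0 shift cm [-0.04  0.23  7.64] from [0.4724 0.3363 0.1003]
```

```bash
python3 -m inch '[0,3.1,3.1,0,0,0,0, 0,3.05,3.1,0,0,0,0, 0,-0.22,1.2,0,0,0,0, 0,-0.22,1.2,0,0,0,0, 0,0,0,0,0,0,0, 0,-1,-0.17,0,0,0,0, 0,-1,-0.18,0,0,0,0, 0,-1,-0.18,0,0,0,0, 0,-1,-0.18,0,0,0,0, 0,-1,-0.18,0,0,0,0, 0,-0.5,-0.1,0,0,0,0, 0,0,0,0,0,0,0]'; python3 -m inch '[0,0.5,-3,0,0,0,0.69, 0,0,-5,0,0,0,0.69, 0,0,0,0.18,0,0,0.69, 0,-1,-4,0,0,0,0.69, 0,0,0,0,0,0,0.69]';python3 w.py w12; python3 st.py; python3 -c "
from h import *
print(ctrl.get_obs()['eef_rot']);go([*tray(-77,93),.008],TA+np.pi/2)"
```

```text
time_s: 39.55
ee_pos: [0.4886, 0.3395, 0.0264]
eef_rot: [2.964, 0.0, 1.756]
force: [1.0, -0.1, 0.9]
grip_width: 0.0004
time_s: 40.17
ee_pos: [0.471, 0.3366, 0.1481]
eef_rot: [3.14, -0.001, 1.756]
force: [0.1, -0.2, 0.4]
grip_width: 0.0471
[0.471 0.336 0.147]
px [257. 147.] world [434.3 328. ] tray [-50.6  91.9] size [88.6 43.9] ang 11.3
[-3.14154247e+00 -2.98838367e-04  1.75567132e+00]
turn z -0.0 shift cm [-0.03 -6.34 13.87] from [0.4705 0.3362 0.1467]
```

```bash
python3 -m inch '[0,-3.15,3,0,0,0,0.69, -0.1,-3.15,3,0,0,0,0.69, 0,0,0,0,0,0,0.69, 0,0,3,0,0,0,0.69, 0,0,3,0,0,0,0.69, 0,0,1.8,0,0,0,0.69, 0,0,0,0,0,0,0.69]';  python3 -m inch '[0,0,0,0,0,0,0.3, 0,0,0,0,0,0,0.3, 0,0,0,0,0,0,0.3, 0,0,0,0,0,0,0.3, 0,0,0,0,0,0,0.3]' 25;python3 -c "
from h import *
print(intray(tool()[:3,3]))"; python3 -m inch '[0,0,-2,0,0,0,0.3, 0,0,-4,0,0,0,0.3, 0,0,-4,0,0,0,0.3, 0,-0.5,-4,0,0,0,0.3, 0,0,0,0,0,0.186,0.3, 0,0,0,0,0,0.186,0.3, 0,0,0,0,0,0,0.3]'
python3 -c "
from h import *
go([*chest(-26,0),.15],CH+np.pi/2)"
```

```text
time_s: 41.1
ee_pos: [0.4082, 0.3232, 0.0075]
eef_rot: [-3.139, 0.001, 1.756]
force: [1.6, 0.5, 0.5]
grip_width: 0.065
time_s: 41.72
ee_pos: [0.4084, 0.3237, 0.0086]
eef_rot: [-3.141, -0.0, 1.756]
force: [1.1, 0.1, 5.4]
grip_width: 0.0447
[-76.88686117  92.39210079]
time_s: 42.6
ee_pos: [0.4032, 0.3224, 0.1479]
eef_rot: [-3.14, 0.001, 1.385]
force: [-0.2, 0.5, -0.3]
grip_width: 0.0447
turn z 0.001 shift cm [-44.61  18.95  -0.19] from [0.4032 0.3224 0.1479]
```

```bash
python3 -m inch '[-4,1.7,0,0,0,0,0.3, -4,1.7,0,0,0,0,0.3, -4,1.7,0,0,0,0,0.3, -4,1.7,0,0,0,0,0.3, -4,1.7,0,0,0,0,0.3, -4,1.7,0,0,0,0,0.3, -4,1.7,0,0,0,0,0.3, -4,1.7,0,0,0,0,0.3, -4,1.7,0,0,0,0,0.3, -4,1.7,0,0,0,0,0.3, -4,1.7,0,0,0,0,0.3, -0.6,0.3,0,0,0,0,0.3, 0,0,0,0,0,0,0.3]'; python3 w.py w13 strip_1; python3 -c "
from h import *
go([*chest(-26,0),.019],CH+np.pi/2)"
```

```text
time_s: 44.22
ee_pos: [0.5069, -0.1508, 0.1479]
eef_rot: [-3.139, 0.001, 1.386]
force: [0.0, 0.3, -0.5]
grip_width: 0.0446
strip_1 0.71 [258. 293.] depth-> [ 0.529 -0.155  0.167]
strip_1 0.57 [258. 213.] depth-> [ 0.529 -0.155  0.028]
[ 0.507 -0.15   0.148]
turn z 0.002 shift cm [-0.12 -0.   12.91] from [ 0.507  -0.15    0.1481]
```

```bash
python3 -m inch '[0,0,4,0,0,0,0.3, 0,0,4,0,0,0,0.3, 0,0,3.5,0,0,0,0.3, 0,0,1,0,0,0,0.3, 0,0,0.4,0,0,0,0.3, 0,0,0,0,0,0,0.55, 0,0,0,0,0,0,0.7, 0,0,0,0,0,0,0.7, 0,0,0,0,0,0,0.7]';python3 -m inch '[0,0,-4,0,0,0,0.7, 0,0,-4,0,0,0,0.7, 0,0,-4,0,0,0,0.7, 0,-4,-4,0,0,0,0.5, 0,-4,-4,0,0,0,0.2,0,0,-4,0,0,0,0, 0,0,-4,0,0,0,0, 0,0,0,0,0,0,0]'; python3 w.py w14 strip_1 chest_in
python3 - <<'E'
from h import *
im,d=ctrl.camera("scene");P=cloud("scene",d)
h=cv2.cvtColor(im,cv2.COLOR_RGB2HSV)
m=(P[...,2]>.1)&(P[...,2]<.26)&(P[...,0]>.5)&(P[...,0]<.72)&(P[...,1]<-.05)&(P[...,1]>-.3)&(h[...,0]<20)&(h[...,1]>70)
Q=P[m];q=(Q-[.612,-.171,.071])@np.array([np.cos(-.19),np.sin(-.19),0]);print(len(Q),"lid angle",np.pi/2+np.arctan(np.polyfit(Q[:,2],q,1)[0]))
w=cv2.imread("pics/w14.png");cv2.imwrite("pics/c14.png",np.hstack([w[100:384,120:440],cv2.resize(im[80:240,260:430,::-1],(302,284))]))
E
```

```text
time_s: 45.45
ee_pos: [0.507, -0.1511, 0.0194]
eef_rot: [-3.14, 0.001, 1.384]
force: [0.8, -0.0, -0.1]
grip_width: 0.066
time_s: 46.45
ee_pos: [0.4294, -0.1363, 0.302]
eef_rot: [3.138, 0.002, 1.384]
force: [-0.2, -0.1, -0.2]
grip_width: 0.0191
strip_1 0.81 [264. 235.] depth-> [ 0.534 -0.148  0.035]
chest_in 0.27 [493. 286.] depth-> [0.694 0.194 0.028]
[ 0.428 -0.136  0.298]
1263 lid angle 1.5715845320141313
```

View pics/c14.png

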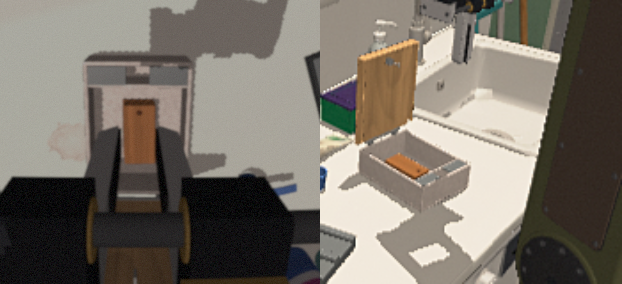

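All four strips are stacked in the chest. The strip shows at (140,130) in the crop, with its top at z≈0.035, which is floor plus four strips. The lid is upright at 1.57. Now I close it.

```bash
python3 -c "
from h import *
print(chest(107,-48));go([*chest(107,-48),.297],CH+np.pi/2)
d=np.array([.6215,-.1997])-CI;print('earlier',d@[np.cos(CH),np.sin(CH)],d@[-np.sin(CH),np.cos(CH)])"
```

```text
[ 0.62821083 -0.22305577]
turn z -0.0 shift cm [-4.85 21.25  0.04] from [ 0.4285 -0.1359  0.2981]
earlier 0.09606404808761136 -0.026299024031722094
```

```bash
python3 -m inch '[-1.6,2,0,0,0,0,0, -1.6,4,0,0,0,0,0, -1.6,4,0,0,0,0,0, 0,4,0,0,0,0,0, 0,4,0,0,0,0,0, 0,3.2,0,0,0,0,0, 0,0,0,0,0,0,0]';python3 -m inch '[0,0,1.5,0,0,0,0, 0,0,1.5,0,0,0,0, 0,0,1.5,0,0,0,0, 0,0,0.5,0,0,0,0, 0,0,0,0,0,0,0]'; python3 -c "
from h import *
d=tool()[:2,3]-CI;print(d@[np.cos(CH),np.sin(CH)]-.0815,d@[-np.sin(CH),np.cos(CH)])"
```

```text
time_s: 47.52
ee_pos: [0.6291, -0.2226, 0.2959]
eef_rot: [-3.136, 0.0, 1.384]
force: [0.0, 0.1, -0.3]
grip_width: 0.0004
time_s: 48.15
ee_pos: [0.628, -0.2227, 0.249]
eef_rot: [-3.14, 0.001, 1.384]
force: [0.3, -0.7, 0.3]
grip_width: 0.0003
0.025189238773367276 -0.04765003066269789
```

```bash
python3 -m inch '[0,-0.5,0,0,0,0,0, 0,-0.5,0,0,0,0,0, 0,-1.1,0.1,0,0,0,0, 0,-0.9,0.1,0,0,0,0, 0.3,-1.75,0.2,0,0,0,0, 0.3,-1.7,0.4,0,0,0,0, 0.3,-1.65,0.55,0,0,0,0, 0.4,-1.6,0.75,0,0,0,0, 0.4,-1.5,0.9,0,0,0,0]';python3 -m inch '[0.4,-1.45,1.05,0,0,0,0, 0.4,-1.3,1.15,0,0,0,0, 0.4,-1.2,1.3,0,0,0,0, 0.4,-1.05,1.4,0,0,0,0, 0.4,-0.9,1.5,0,0,0,0, 0.4,-0.75,1.6,0,0,0,0, 0.4,-0.6,1.65,0,0,0,0, 0.4,-0.45,1.7,0,0,0,0, 0,0,0,0,0,0,0]';  python3 -c "
from h import *
d=tool()[:2,3]-CI;print(d@[np.cos(CH),np.sin(CH)]-.0815,d@[-np.sin(CH),np.cos(CH)],tool()[2,3])"
```

```text
time_s: 49.28
ee_pos: [0.5205, -0.185, 0.2194]
eef_rot: [-3.141, 0.001, 1.384]
force: [0.7, -1.6, 0.2]
grip_width: 0.0005
time_s: 50.4
ee_pos: [0.4505, -0.1391, 0.1054]
eef_rot: [-3.139, 0.001, 1.384]
force: [-1.1, 0.4, 1.3]
grip_width: 0.0001
-0.1647197632895302 0.0014649171888300675 0.10539753596676522
```

```bash
python3 -m inch '[0,-0.2,1.2,0,0,0,0, 0,-0.1,1.2,0,0,0,0, 0,0,0.6,0,0,0,0, 0,0,0.4,0,0,0,0, 0,0,0.2,0,0,0,0, 0,0,0.1,0,0,0,0, 0,0,0,0,0,0,0]'
```

```text
time_s: 51.28
ee_pos: [0.4482, -0.139, 0.0693]
eef_rot: [-3.14, 0.001, 1.384]
force: [-5.1, -0.5, 8.1]
grip_width: 0.0003
```

```bash
python3 -m inch '[0,0,0.1,0,0,0,0, 0,0,0.05,0,0,0,0, 0,0,0,0,0,0,0]'; python3 -m inch '[0,0,-0.3,0,0,0,0, 0,0,-0.4,0,0,0,0, 0,0,-0.4,0,0,0,0, 0,0,-0.4,0,0,0,0, 0,0,0,0,0,0,0]'
```

```text
time_s: 51.65
ee_pos: [0.4483, -0.139, 0.0686]
eef_rot: [-3.14, 0.001, 1.384]
force: [-9.0, 1.9, 20.4]
grip_width: 0.0006
time_s: 52.28
ee_pos: [0.4484, -0.1389, 0.0825]
eef_rot: [-3.14, 0.001, 1.384]
force: [-0.1, 0.3, 0.4]
grip_width: 0.0004
```

```bash
python3 -m inch '[0,0,-0.5,0,0,0,0, 0,0,-0.8,0,0,0,0, 0,0,-1,0,0,0,0, 0,0,-2,0,0,0,0, 0,-3,-3,0,0,0,0, 0,-4,-4,0,0,0,0, 0,-4,-2,0,0,0,0, 0,0,0,0,0,0,0, 0,0,0,0,0,0,0]'
python3 - <<'E'
from h import *
im,d=ctrl.camera("scene");i2,d2=ctrl.camera("top");P=cloud("scene",d);h=cv2.cvtColor(im,cv2.COLOR_RGB2HSV)
for im_,d_,n in((im,d,"scene"),(i2,d2,"top")):
    P=cloud(n,d_);h=cv2.cvtColor(im_,cv2.COLOR_RGB2HSV)
    m=(P[...,2]>.05)&(P[...,2]<.25)&(P[...,0]>.42)&(P[...,0]<.6)&(P[...,1]<-.09)&(P[...,1]>-.23)&(h[...,0]<22)&(h[...,1]>60)
    Q=P[m];
    if len(Q)>50:
        q=(Q-[.612,-.171,0])@np.array([np.cos(-.19),np.sin(-.19),0]);A=np.polyfit(q,Q[:,2],1);print(n,len(Q),"lid angle",-np.arctan(A[0]),"z mean",np.median(Q[:,2]))
save(np.hstack([im[60:340,150:512],i2[60:340,150:512]]),"s15.png")
E
```

```text
time_s: 53.4
ee_pos: [0.3408, -0.1185, 0.2157]
eef_rot: [-3.141, 0.001, 1.384]
force: [0.1, -0.3, 1.2]
grip_width: 0.0005
scene 984 lid angle -0.009520451763687267 z mean 0.07960054594649102
top 577 lid angle -0.015697020084599358 z mean 0.0782088456400376
```

View pics/s15.png

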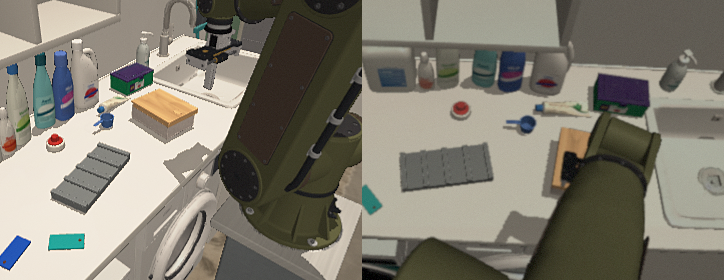

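The chest is shut (crop at (165,105)), the tray is empty, and the timer, scoop and tube are in place. The lid's top face is at z≈0.079, its latched height.

```bash
python3 -c "
from h import *
print(ctrl.hand_in())"
```

```text
the job is handed in; nothing more can be done
None
```

All four cedar strips were present. They are now stacked in the chest, the lid is shut, and I handed the job in at about 53 s; hand-in reports no verdict.

- **Opening:** I pressed the lid to its stop and let it rise under the finger. It stood upright at 1.56 rad.
- **Strips:** Strip_3 had been knocked forward during the run and already overhung the tray's front edge, so I gripped it there. I pushed strips 1, 2 and 4 out from behind. I laid all four at the middle of the chest; the top of the stack was at z about 0.035, which is the floor plus four strips.
- **Closing:** I swung the lid down at under 1 rad/s, pressed it to the bottom stop and let go. The final press reached 20 N, above the 8 N the brief gives for pressing, because I pushed against the stop.
- **Last checks:** With the arm clear, the lid's top face measured 0.078–0.080 m high, matching the latched 0.079 m. The depth fits gave lid angles of -0.010 and -0.016 rad, which is within their noise of 0. The tray was empty, and the timer, scoop, tube and the two look-alike strips looked to be where they were at the start.

No check failed. I judged the other objects by eye and did not measure them again. I also found no sign of the grip slackening.

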